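# Load a staple strip into the bench stapler and close its rail

### The arm

A 6-joint arm with a two-finger parallel gripper is mounted at the origin on the work surface. World frame = base frame: x ahead of the robot, y to its left, z up, the work surface at z = 0. Lengths are in mm, angles in rad, forces in N, time in s.
With the tool pointing down it reaches from about 325 to 775 mm from the base axis. Payload 5.5 kg.
Tool frame: the origin (TCP) lies midway between the tips of the shut fingers; the grasp point (between the pads) lies 19 mm behind it; z points along the fingers, x is the direction in which the jaws open and shut, and the axes are right-handed (so a half turn about z gives the same grasp; the last joint's range is limited). The gripper opens to 88 mm and grips with 3 to 60 N. Pads are 20 mm wide; open, the fingers measure 115 mm over their backs; the gripper's body (75 mm by 178 mm) begins 61 mm behind the grasp point.
Start: joints at [-0.057, 0.091, 1.231, -0, 1.82, -0.057], TCP at [600.014, -0.003, 222.631] pointing down, gripper open.
Joint ranges: [-2.87, 2.87], [-0.86, 2.18], [0.17, 2.46], [-1.51, 4.65], [0.06, 2.69], [-2.65, 2.65]. Speed limits (rad/s): [2.57, 2.57, 3.01, 3.14, 3.14, 3.14].

### API

Orientations are given as a 3x3 rotation matrix whose columns are the frame's x, y, z axes.
In Python, from cell import robot, vision gives the robot as it stands.
- The arm moves only by the shell command python3 -m handwheel 'ROWS' [OPENING] [FORCE]. ROWS is a JSON object of lists of equal length, an entry for each row: "xyz": the shift along the tool's x, y, z in cm, a list of three; "turn": the turn, a rotation vector about the tool's x, y, z in degrees, a list of three. A call has 1 to 8 rows; each row is the pose to reach, as a shift and turn from the pose commanded when the call began, along the tool's axes at that moment; what a row does not reach only later rows make up. A row lasts 1/8 s, in which the tool goes at most 62.5 mm and 10.7 degrees, less where a joint would pass 70% of its speed; a pose out of reach is approached as far as the arm can. A call with a gripper value outside its range is refused whole. OPENING is the closure, from 0 (fully open) to 1 (shut), set as the call begins (- or left out, the last holds). The fingers move at their own pace and stop on an object; FORCE is the grip in N (left out, the last holds). Time passes only in rows, so rows that repeat a pose let the fingers close. It gives the time, the measured TCP pose, the force and the opening at its end, in the units of the state.
- robot.sense(): the state, without advancing time (a new reading comes with each control period).
- vision.read_camera(name): name is "scene" or "side" or "wrist"; returns a dict with "pixels" (384x512x3 uint8, red, green, blue), "fov_y" (degrees; the focal length in pixels is half the picture's height over the tangent of half this angle, whatever the lens; pixels are square), "cx", "cy" (the principal point, pixels), "R" (3x3) and "t" (3): a world point X has camera coordinates R X + t; the wrist camera has in their place "mount" (4x4, takes a point from camera to tool coordinates, whose origin is the TCP and whose axes are the tool frame's). Camera axes: x right, y down, z forward; pixel columns grow to the right and rows downward; lengths in mm; the calibration is good to about 2 mm. A picture is of the moment at which its call begins: read the wrist's pose just before it. There is no depth.
- robot.job_done(): hands the job in, once; it reports no verdict.
The state is a dict: "time": time; "qpos": joint angles; "qvel": joint speeds; "joint_torque": joint torques, N m; "position": TCP position; "orientation": TCP orientation; "contact_force": force on the tool from outside, world axes, zero at the start; "ft_torque": the same for the moment, N m; "finger_gap": finger opening in mm.
Only numpy, scipy, OpenCV 4.12 (cv2) and the standard library are available. Lean on these libraries where they do the work, as an engineer would, in place of code of your own. Each camera call takes 0.05 s, during which the arm holds its last target.

### The job

Load the copper staple strip, legs down, into the channel of the bench stapler: feel for the orange spring follower with the end of the strip and push it back just far enough, never on to its hard stop, for the strip to drop flat between follower and brass nose stop. Then slide the steel cover rail fully shut over it and let go. Be gentle: do not force the strip against the machine, and leave the hammer, screwdriver and jar where they are.

Things in the scene. Friction and masses are not known exactly. Their poses are not given: they have to be found in the camera images.
- strip_mid (a point): Loose staple strip, copper with dark lines across: a rigid upside-down U, 80 mm long (x), 16 wide (y), 36 high (z), 60 to 130 g, standing on its legs on the bench. This point is its centre, 18 mm up. Both ends are alike. Pinch it across its width near the middle, on its upper 14 mm only, so that the fingers clear the channel walls when it is loaded.
- stapler: Fixed blue-grey stapler, base 280 x 70 mm, origin at its centre, bench level. x runs along the channel, from head and nose (-x) to follower and open rail (+x). Channel 20 mm wide, floor 20 mm above the bench, walls 14 mm above the floor, flared lips to 37 mm above the bench. Over 25 N between strip and machine (all contacts summed; once loaded the spring alone makes 11) is forcing.
- bay (a point): Nominal centre of the loading bay on the channel floor, 20 mm above the bench; at x = -25 mm in the stapler's frame, same axes. The inner tray (nose stop and follower together) is clamped up to 8 mm either way along x from nominal; this is not measured, so find it by touch. A loaded strip's centre is 18 mm above this point and up to 8 mm along x from it.
- nose (a point): Nominal place (fixed to the stapler; the real one is up to 8 mm off along x, with the tray) of the top edge of the brass nose stop's inner face: 40 mm from the bay centre towards -x, 34 mm above the bench, 14 mm above the floor. The stop is 9 mm thick, 20 mm wide. Beyond it the head, 80 mm high with a cap to 88 mm, begins 36 mm further towards -x.
- face (a point): Nominal place (same remark: up to 8 mm off, with the tray) of the middle of the resting orange follower's pushing face: 26 mm from the bay centre towards +x, 38 mm above the bench. Always 66 mm from the real nose stop, so the 80 mm strip fits only once the follower is pushed back over 14 mm. Block 15 mm wide, 12 thick, top 54 mm above the bench.
- follower (a joint): Travel of the orange spring follower towards the stapler's +x, in m: 0 at rest, 0.018 at its hard stop (over 0.0175 counts as driven on to it), 0.014 when the strip lies loaded between it and the nose stop. Spring force 3 N at rest (it does not yield below that), rising by 0.15 N per mm to 5.7 N, lightly damped.
- rail (a joint): Travel of the steel cover rail towards the stapler's -x, in m: 0 open, 0.110 shut at its stop; starts at 0 to 0.012. Friction 2.5 N, no spring. An upside-down U 90 mm long, 28 wide, top 62 mm above the bench; passes 3 mm over a loaded strip, jams on one that is not down. Its mouth is 45 mm from the knob towards -x.
- knob (a point): Centre of the black knob on the middle of the cover rail: upright cylinder 16 mm in diameter, 24 mm tall (62 to 86 mm above the bench); this point is 74 mm above the bench. Axes parallel to the stapler's.
- hammer_mid (a point): Hammer lying on the bench, a bystander: leave it alone. Point on its handle line near the middle.
- driver_mid (a point): Screwdriver lying on the bench, a bystander: leave it alone. Point near its middle.
- tin_mid (a point): Closed grey jar with a steel lid, 64 mm in diameter, 85 mm high, a bystander: leave it alone. This point is its centre.
There are look-alikes about, which are no part of the job. Several things look just like the part that bears strip_mid: the one meant starts nearest to the robot's base.

How it is judged (in metres and radians):
On the way:
1. the strip is down in the channel between the compressed follower and the nose stop, the rail still open (z of strip_mid in the frame of bay between 0.0155 and 0.0205 m and y of strip_mid in the frame of bay between -0.004 and 0.004 m and x of strip_mid in the frame of bay between -0.011 and 0.015 m and value of joint follower above 0.012 m and value of joint rail below 0.04 m), for 0.2 s.
At the end, for the whole second after the job is handed in: Strip legs down on the channel floor (height within 2.5 mm, 4 mm of mid-width, 11 mm of bay centre along it, tilt < 0.08, in line within 0.10 rad), pressed on the nose stop by the follower (travel 12 to 16.5 mm); rail shut (travel over 106 mm); strip and rail at rest (z of strip_mid in the frame of bay between 0.0155 and 0.0205 m and y of strip_mid in the frame of bay between -0.004 and 0.004 m and x of strip_mid in the frame of bay between -0.011 and 0.011 m and angle between strip_mid's own z axis and vertical below 0.08 rad and angle between the x axis of strip_mid and the x axis of bay, either way round below 0.1 rad and value of joint follower between 0.012 and 0.0165 m and value of joint rail above 0.106 m and velocity of joint rail below 0.01 m/s and linear speed of strip below 0.02 m/s); the robot touches nothing.
It fails at once if the strip is forced against the machine (over 25 N, all contacts summed) (contact force between strip and stapler above 25 N).
It fails at once if the follower is driven back on to its hard stop (travel over 17.5 mm) (value of joint follower above 0.0175 m).
It fails at once if the hammer is disturbed (moved over 20 mm) (distance of hammer_mid from where it was at the start of the episode above 0.02 m).
It fails at once if the screwdriver is disturbed (moved over 20 mm) (distance of driver_mid from where it was at the start of the episode above 0.02 m).
It fails at once if the jar is disturbed (moved over 20 mm) (distance of tin_mid from where it was at the start of the episode above 0.02 m).
It also fails if it takes over 56 s, if anything falls off the work surface, if the arm or the gripper's body presses on something with over 40 N, if the wrist force passes 120 N, or if a joint passes its speed limit or range.

## Working session

There is one attempt and no reset: what is moved stays moved. The work goes in short steps, Python scripts to look and compute and a shell command to move; the robot and the scene stay as the last step left them, time stands still between calls to the robot, and variables do not carry over. Pictures are saved under pics/ and viewed, and the job is handed in when it is done.

```bash
ls; mkdir -p pics; python3 - <<'E'
from cell import robot, vision
import cv2
for n in ["scene","side","wrist"]:
    c=vision.read_camera(n); cv2.imwrite(f"pics/{n}0.png",c["pixels"][:,:,::-1].copy())
    print(n,{k:v for k,v in c.items() if k!="pixels"})
s=robot.sense(); print(s)
E
```

```text
pics
scene {'fov_y': 46.61853594738313, 'cx': 246.96783912356918, 'cy': 190.8133187342003, 'R': array([[ 0.25122902,  0.96781074, -0.01504511],
       [ 0.8119391 , -0.21917772, -0.54103237],
       [-0.52691449,  0.12370732, -0.84086718]]), 't': array([ -94.35580373, -418.14746281, 1730.88427415])}
side {'fov_y': 51.791655709847575, 'cx': 256.14492209760954, 'cy': 191.52014659415562, 'R': array([[ 0.92093376, -0.38942731,  0.01507928],
       [-0.25313747, -0.62715288, -0.73661434],
       [ 0.29631475,  0.67455588, -0.67614491]]), 't': array([-526.2196267 ,  182.05753323,  877.44686178])}
wrist {'fov_y': 67.9575126860866, 'cx': 256.84832971656914, 'cy': 193.52636901363084, 'mount': array([[ 9.99999458e-01, -2.69339270e-04,  1.00611175e-03,
        -2.48026276e-01],
       [ 2.76518754e-06,  9.66668369e-01,  2.56031766e-01,
        -6.99224497e+01],
       [-1.04153581e-03, -2.56031624e-01,  9.66667845e-01,
        -1.61166944e+02],
       [ 0.00000000e+00,  0.00000000e+00,  0.00000000e+00,
         1.00000000e+00]])}
{'time': 0.15, 'qpos': array([-5.67038806e-02,  9.16741877e-02,  1.23157859e+00, -1.04159128e-05,
        1.81982931e+00, -5.66889898e-02]), 'qvel': array([ 0.00114033,  0.00013141, -0.00359375,  0.0006063 ,  0.00011258,
        0.00224452]), 'joint_torque': array([ 1.35033202e-03, -4.47044814e+01, -4.06907630e+01,  6.99103042e-02,
        2.74600578e-02, -1.16549641e-04]), 'position': array([5.99772043e+02, 5.30199711e-03, 2.21790987e+02]), 'orientation': array([[ 9.99998893e-01, -1.75057268e-05, -1.48761391e-03],
       [-1.73951670e-05, -9.99999997e-01,  7.43331611e-05],
       [-1.48761521e-03, -7.43072016e-05, -9.99998891e-01]]), 'contact_force': array([ 0.41141666,  0.65733855, -0.10092982]), 'ft_torque': array([-0.00934897, -0.01426913,  0.00012058]), 'finger_gap': 87.94743114023656}
```

View pics/scene0.png

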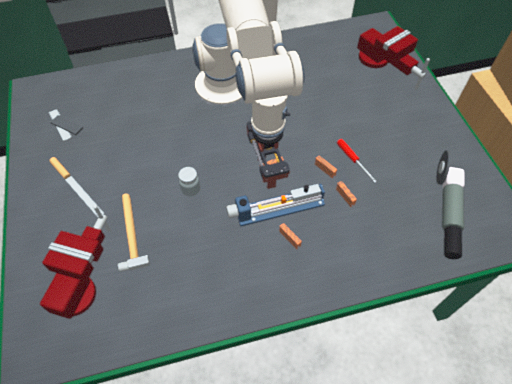

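View pics/side0.png

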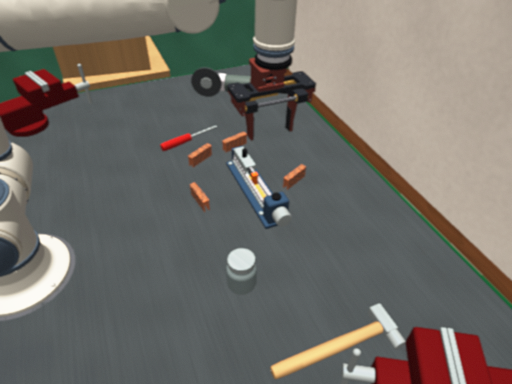

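View pics/wrist0.png

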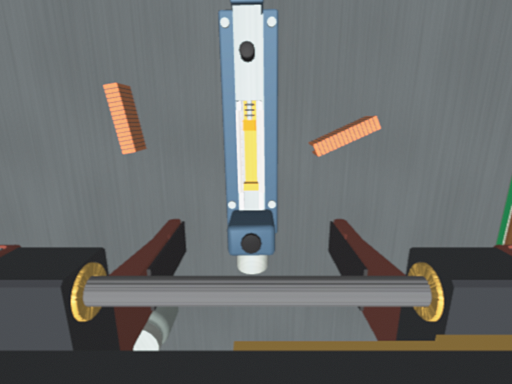

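```bash
cat > h.py <<'E'
from cell import robot, vision
import numpy as np, cv2
def cam(n):
    s=robot.sense(); c=vision.read_camera(n); H=c["pixels"].shape[0]
    c["f"]=H/2/np.tan(np.radians(c["fov_y"]/2))
    if n=="wrist":
        T=np.eye(4);T[:3,:3]=s["orientation"];T[:3,3]=s["position"]
        M=T@c["mount"]; c["R"]=M[:3,:3].T; c["t"]=-c["R"]@M[:3,3]
    return c
def ray(c,u,v,z):
    o=-c["R"].T@c["t"]; d=c["R"].T@np.array([(u-c["cx"])/c["f"],(v-c["cy"])/c["f"],1])
    return o+d*(z-o[2])/d[2]
def pix(c,X):
    p=c["R"]@np.array(X)+c["t"]; return c["cx"]+c["f"]*p[0]/p[2],c["cy"]+c["f"]*p[1]/p[2]
def save(c,name,box=None,k=1):
    im=c["pixels"]
    if box: im=im[box[1]:box[3],box[0]:box[2]]
    im=cv2.resize(im,None,fx=k,fy=k,interpolation=cv2.INTER_CUBIC)
    cv2.imwrite("pics/"+name+".png",im[:,:,::-1].copy())
E
python3 - <<'E'
from h import *
for n in ["scene","side","wrist"]:
    c=cam(n); im=c["pixels"]; hsv=cv2.cvtColor(im,cv2.COLOR_RGB2HSV)
    m=cv2.inRange(hsv,(4,110,90),(14,220,255)); m=cv2.morphologyEx(m,cv2.MORPH_CLOSE,np.ones((3,3)))
    nn,l,st,ce=cv2.connectedComponentsWithStats(m)
    for i in range(1,nn):
        if st[i,4]>40:
            p=ray(c,*ce[i],22); print(n,ce[i].round(),st[i,4],p.round(),np.hypot(p[0],p[1]).round())
c=cam("side"); save(c,"side1",(170,120,330,240),5)
c=cam("wrist"); save(c,"wr1",(80,0,420,290),2)
E
```

```text
scene [326. 166.] 217 [493. 240.  22.] 548.0
scene [346. 193.] 219 [612. 266.  22.] 667.0
scene [290. 235.] 223 [708.  48.  22.] 709.0
side [258.  66.] 71 [886. 725.  22.] 1145.0
side [422. 205.] 3232 [ 963. -180.   22.] 979.0
side [234. 141.] 277 [610. 268.  22.] 667.0
side [200. 154.] 297 [491. 242.  22.] 547.0
side [294. 176.] 253 [707.  50.  22.] 708.0
side [254. 177.] 56 [601.  85.  22.] 607.0
side [199. 196.] 261 [438.  70.  22.] 444.0
wrist [124. 117.] 1677 [437.  71.  22.] 443.0
wrist [345. 135.] 1156 [709.  50.  22.] 711.0
wrist [509. 236.] 137 [944. -85.  22.] 948.0
```

View pics/side1.png

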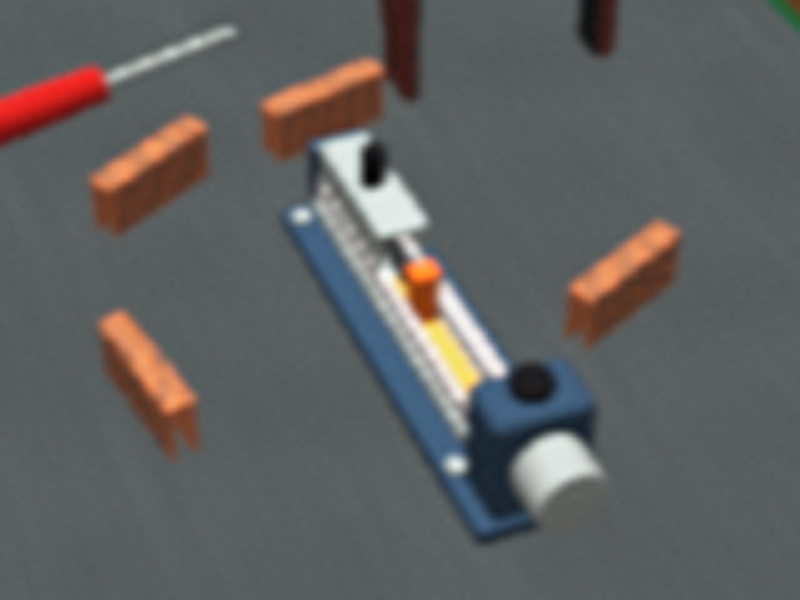

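View pics/wr1.png

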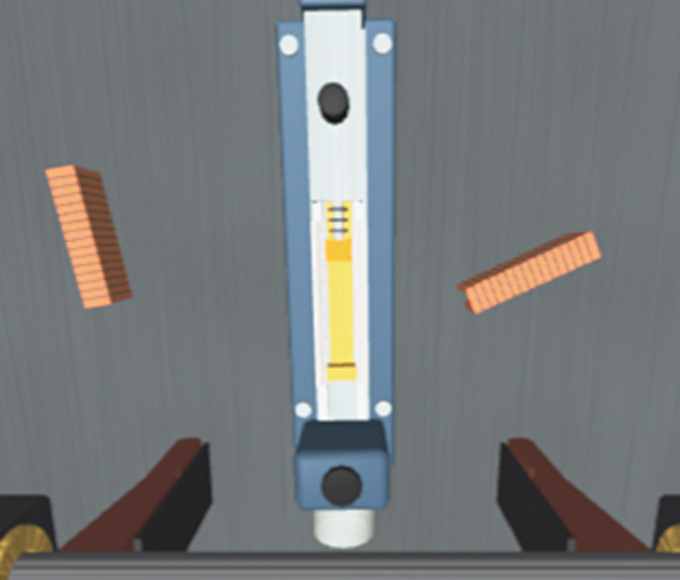

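```bash
python3 - <<'E'
from h import *
c=cam("wrist"); im=c["pixels"]; hsv=cv2.cvtColor(im,cv2.COLOR_RGB2HSV)
# strip
roi=np.zeros(im.shape[:2],np.uint8); roi[70:165,90:160]=1
m=cv2.inRange(hsv,(4,90,60),(16,255,255))*roi
print(im[100:102,105:150:3,0])
top=m*(im[:,:,0]>200).astype(np.uint8); top=cv2.morphologyEx(top,cv2.MORPH_CLOSE,np.ones((5,5)))
ct=max(cv2.findContours(top,cv2.RETR_EXTERNAL,cv2.CHAIN_APPROX_NONE)[0],key=cv2.contourArea)
P=np.array([ray(c,*p[0],36)[:2] for p in ct],np.float32)
r=cv2.minAreaRect(P);print("strip top",r,len(P)); b=cv2.boxPoints(cv2.minAreaRect(ct)); print(b)
# bolts & blue
w=cv2.inRange(hsv,(0,0,190),(180,40,255)); n,l,st,ce=cv2.connectedComponentsWithStats(w)
for i in range(1,n):
    if st[i,4]>15 : print("white",ce[i].round(1),st[i,4],ray(c,*ce[i],14).round(1))
bl=cv2.inRange(hsv,(95,70,80),(120,255,255))
for v in range(15,215,20):
    x=np.where(bl[v,200:300])[0]+200
    if len(x): print(v,x.min(),x.max(),ray(c,x.min(),v,10).round(1),ray(c,x.max(),v,10).round(1))
for nme in ["black"]:
    k=cv2.inRange(hsv,(0,0,0),(180,255,60)); n,l,st,ce=cv2.connectedComponentsWithStats(k)
    for i in range(1,n):
        if 30<st[i,4]<600: print("dark",ce[i].round(1),st[i],ray(c,*ce[i],80).round(1))
# orange follower top, yellow
o=cv2.inRange(hsv,(14,150,200),(22,255,255));n,l,st,ce=cv2.connectedComponentsWithStats(o)
for i in range(1,n):
    if 10<st[i,4]: print("orange",ce[i].round(1),st[i],ray(c,*ce[i],54).round(1))
E
```

```text
[[105 251 247 245 242 208  97 114 116 122 110 113 109 111 110]
 [104 243 243 225 216 224  97  91  95 110 110 112 109 112 111]]
strip top ((437.599609375, 68.93240356445312), (16.540058135986328, 80.15181732177734), 9.38216495513916) 161
[[102.3585    84.754715]
 [115.83019   80.905655]
 [135.8302   150.90565 ]
 [122.3585   154.75471 ]]
white [248.7  97.3] 4307 [590.   94.7  14. ]
white [270.9  21.3] 72 [616.3 178.2  14. ]
white [224.   22.1] 70 [561.9 177.4  14. ]
white [231.  204.2] 44 [565.  -42.9  14. ]
white [271.2 203.8] 43 [619.4 -42.4  14. ]
white [250.8 263.3] 440 [ 591.4 -131.6   14. ]
white [145.8 341.8] 335 [ 427.3 -266.6   14. ]
15 218 277 [554.8 185.9  10. ] [623.5 185.9  10. ]
35 219 276 [555.3 164.9  10. ] [622.7 164.9  10. ]
55 220 276 [555.7 143.2  10. ] [623.  143.2  10. ]
75 221 276 [556.2 120.8  10. ] [623.4 120.8  10. ]
95 222 276 [556.7  97.6  10. ] [623.8  97.7  10. ]
115 223 276 [557.2  73.7  10. ] [624.2  73.7  10. ]
135 223 276 [556.5  48.9  10. ] [624.7  48.9  10. ]
155 224 276 [557.   23.2  10. ] [625.1  23.2  10. ]
175 225 276 [557.5  -3.5  10. ] [625.6  -3.5  10. ]
195 226 276 [558.1 -31.1  10. ] [626.  -31.1  10. ]
dark [247.4  57.5] [241  53  13   8  47] [590.7 127.3  80. ]
dark [251.4 244.1] [242 233  18  19 133] [593.7 -71.   80. ]
orange [248.7 124.6] [243 119  12  11 108] [590.8  62.8  54. ]
orange [ 76.5 282.2] [ 73 275   8  15  39] [ 364.9 -136.9   54. ]
orange [437.  282.8] [434 278   7  12  33] [ 835.2 -138.    54. ]
orange [ 78.2 314.3] [ 74 302  12  19  38] [ 359.2 -185.8   54. ]
orange [434.1 315.4] [430 306   8  15  25] [ 839.4 -187.6   54. ]
```

```bash
python3 - <<'E'
from h import *
c=cam("wrist"); im=c["pixels"]
for v in list(range(112,136))+list(range(176,196)): print(v,im[v,249],im[v,251],ray(c,250,v,54)[1].round(1),ray(c,250,v,34)[1].round(1))
save(c,"wr2",(200,0,300,130),6)
save(c,"wr3",(200,90,300,220),6)
c=cam("side");save(c,"side2",(220,140,300,230),8)
E
```

```text
112 [238 244 245] [220 208 168] 76.4 76.8
113 [233 241 241] [215 200 163] 75.4 75.7
114 [185 197 198] [159 155 137] 74.3 74.6
115 [144 154 157] [124 125 120] 73.2 73.4
116 [207 220 223] [181 174 150] 72.1 72.3
117 [232 241 245] [218 209 172] 71.1 71.1
118 [236 241 246] [228 213 173] 70.0 70.0
119 [248 232 219] [247 212 147] 68.9 68.8
120 [248 210 120] [248 202  88] 67.8 67.7
121 [247 198  59] [247 198  57] 66.7 66.5
122 [247 198  59] [247 199  60] 65.6 65.4
123 [247 199  62] [247 199  62] 64.6 64.2
124 [247 199  62] [247 199  63] 63.5 63.1
125 [247 199  62] [247 199  62] 62.4 61.9
126 [247 198  63] [247 200  63] 61.3 60.7
127 [247 199  62] [247 199  61] 60.2 59.6
128 [247 199  60] [247 198  60] 59.1 58.4
129 [247 200  62] [247 199  62] 58.0 57.2
130 [247 214  81] [247 213  80] 56.9 56.1
131 [246 229 109] [246 228 109] 55.8 54.9
132 [245 232 114] [245 231 114] 54.7 53.7
133 [245 231 113] [245 230 113] 53.5 52.6
134 [245 231 113] [245 230 111] 52.4 51.4
135 [245 231 113] [245 230 112] 51.3 50.2
176 [245 231 113] [245 230 112] 3.9 -0.1
177 [245 232 113] [245 231 113] 2.7 -1.3
178 [246 232 113] [245 231 114] 1.5 -2.6
179 [247 234 115] [247 233 114] 0.3 -3.9
180 [249 231 111] [249 230 110] -0.9 -5.2
181 [216 175  82] [204 166  78] -2.1 -6.5
182 [149 121  60] [153 124  61] -3.3 -7.7
183 [201 162  77] [219 179  85] -4.5 -9.0
184 [247 227 107] [247 228 109] -5.7 -10.3
185 [246 232 112] [246 231 112] -6.9 -11.6
186 [245 229 110] [245 228 111] -8.2 -12.9
187 [245 228 109] [245 228 110] -9.4 -14.2
188 [245 229 106] [245 228 105] -10.6 -15.5
189 [245 229 124] [245 229 125] -11.8 -16.8
190 [241 233 195] [241 233 195] -13.1 -18.1
191 [232 236 238] [232 236 239] -14.3 -19.4
192 [229 236 239] [230 237 239] -15.5 -20.7
193 [229 236 237] [230 237 237] -16.8 -22.0
194 [229 236 237] [230 236 237] -18.0 -23.3
195 [229 236 236] [229 236 237] -19.3 -24.7
```

View pics/wr3.png

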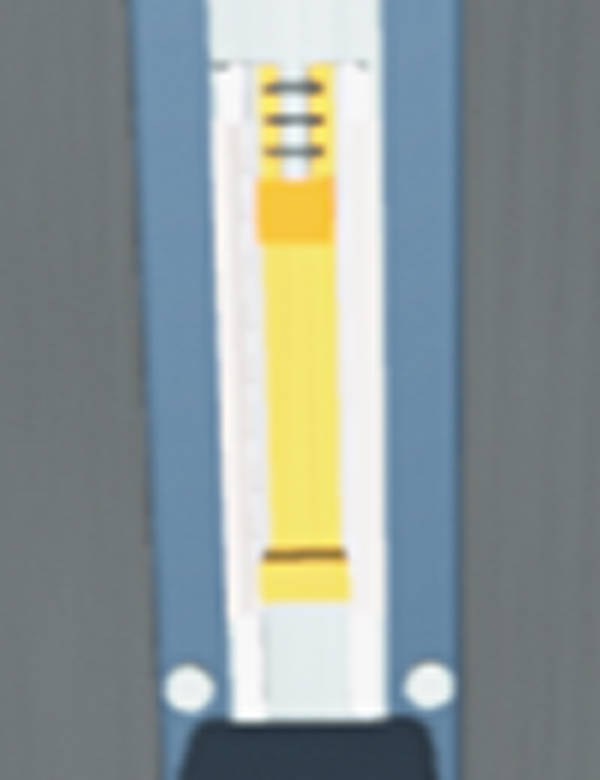

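View pics/side2.png

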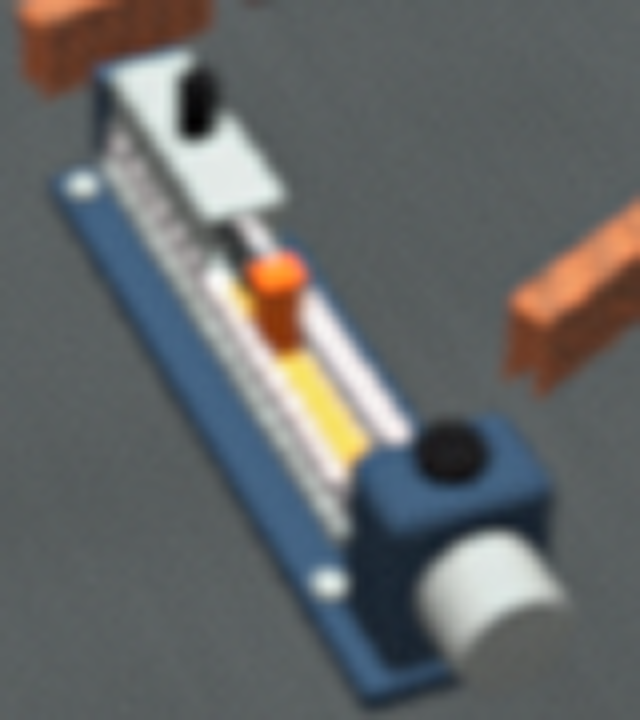

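View pics/wr2.png

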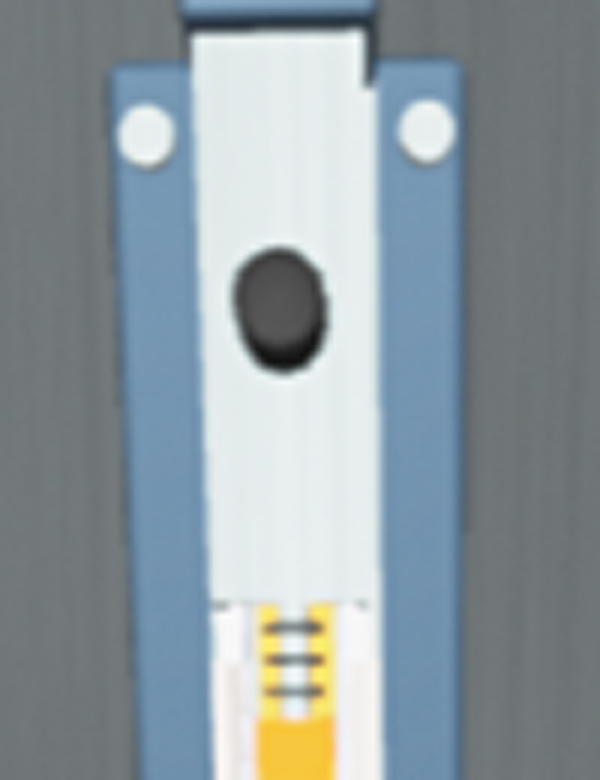

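```bash
python3 -m handwheel '{"xyz":[[-5,-2,3],[-10,-4.2,6],[-15,-6.4,9],[-16.24,-6.89,12],[-16.24,-6.89,12.3],[-16.24,-6.89,12.3],[-16.24,-6.89,12.3]],"turn":[[0,0,-4],[0,0,-9.4],[0,0,-9.4],[0,0,-9.4],[0,0,-9.4],[0,0,-9.4],[0,0,-9.4]]}' 0 30
python3 - <<'E'
from h import *
c=cam("wrist"); save(c,"g1")
print(robot.sense()["position"])
im=c["pixels"];hsv=cv2.cvtColor(im,cv2.COLOR_RGB2HSV)
m=cv2.inRange(hsv,(4,90,60),(16,255,255)); top=m*(im[:,:,0]>200).astype(np.uint8); top=cv2.morphologyEx(top,cv2.MORPH_CLOSE,np.ones((5,5)))
for ct in cv2.findContours(top,cv2.RETR_EXTERNAL,cv2.CHAIN_APPROX_NONE)[0]:
    if cv2.contourArea(ct)>500: print(cv2.minAreaRect(np.array([ray(c,*p[0],36)[:2] for p in ct],np.float32)),cv2.boundingRect(ct))
E
```

```text
time: 1.42
position: [439.0, 68.6, 101.3]
orientation: [[0.987, 0.163, 0.002], [0.163, -0.987, 0.0], [0.002, 0.0, -1.0]]
contact_force: [1.3, 0.5, 0.0]
finger_gap: 87.7
[438.89856391  68.60666946 101.08283944]
((436.8260803222656, 69.21124267578125), (16.40962028503418, 79.75407409667969), 9.65937328338623) (244, 156, 21, 93)
```

View pics/g1.png

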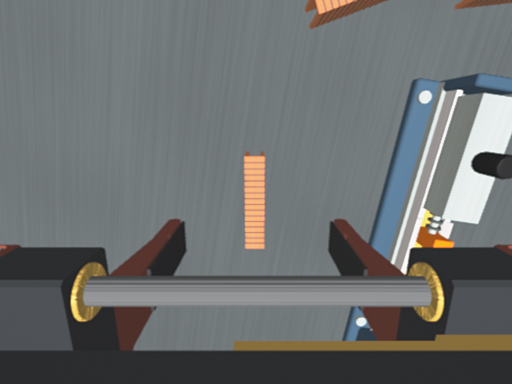

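```bash
python3 -m handwheel '{"xyz":[[-0.1,0,4],[-0.1,0,6.5],[-0.1,0,7.5],[-0.1,0,7.5],[-0.1,0,7.5]],"turn":[[0,0,0],[0,0,0],[0,0,0],[0,0,0],[0,0,0]]}' 0 30
python3 -c "
from h import *
print(robot.sense()['position'],robot.sense()['contact_force']); c=cam('wrist');save(c,'g2');c=cam('side');save(c,'g2s',(150,140,310,260),5)"
```

```text
time: 2.1
position: [437.6, 68.8, 26.1]
orientation: [[0.987, 0.163, 0.002], [0.163, -0.987, 0.0], [0.002, 0.0, -1.0]]
contact_force: [0.4, 0.4, 0.5]
finger_gap: 87.9
[437.61744499  68.7681341   26.1110153 ] [0.41419657 0.36417936 0.47020543]
```

View pics/g2s.png

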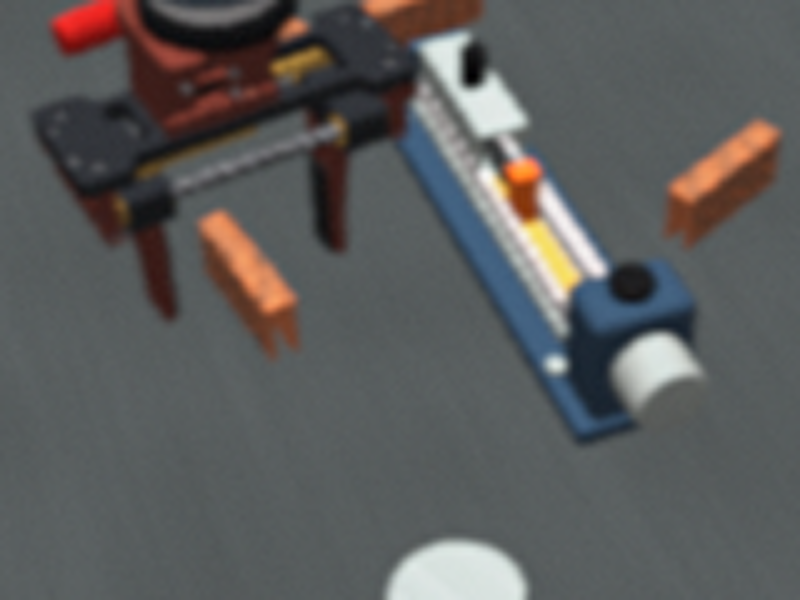

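View pics/g2.png

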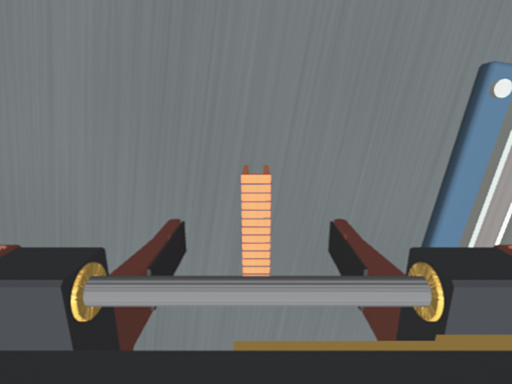

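```bash
python3 -m handwheel '{"xyz":[[0,0,0],[0,0,0],[0,0,0],[0,0,0],[0,0,0],[0,0,0],[0,0,0],[0,0,0]],"turn":[[0,0,0],[0,0,0],[0,0,0],[0,0,0],[0,0,0],[0,0,0],[0,0,0],[0,0,0]]}' 1 35
```

```text
time: 3.2
position: [436.6, 68.7, 24.6]
orientation: [[0.987, 0.163, -0.0], [0.163, -0.987, -0.0], [-0.0, 0.0, -1.0]]
contact_force: [0.1, 0.6, 0.2]
finger_gap: 15.8
```

```bash
python3 -m handwheel '{"xyz":[[0,0,-2],[0,0,-6],[0,0,-10.5],[4.5,2.5,-10.5],[9,5,-10.5],[13,7.5,-10.5],[14.32,8.37,-10.5],[14.32,8.37,-10.5]],"turn":[[0,0,0],[0,0,0],[0,0,0],[0,0,2],[0,0,5],[0,0,8.5],[0,0,8.5],[0,0,8.5]]}'
python3 -m handwheel '{"xyz":[[0,0,0],[0,0,0],[0,0,0],[0,0,0]],"turn":[[0,0,0],[0,0,0],[0,0,0],[0,0,0]]}'
python3 -c "
from h import *
print(robot.sense()['position'],robot.sense()['contact_force']); c=cam('wrist');save(c,'l1');c=cam('side');save(c,'l1s',(150,70,350,220),4)"
```

```text
time: 4.2
position: [591.8, 9.0, 128.5]
orientation: [[1.0, 0.015, -0.002], [0.015, -1.0, 0.0], [-0.002, -0.0, -1.0]]
contact_force: [-0.5, -0.1, 0.0]
finger_gap: 16.0
time: 4.7
position: [591.4, 9.8, 129.9]
orientation: [[1.0, 0.016, 0.0], [0.016, -1.0, -0.0], [0.0, 0.0, -1.0]]
contact_force: [0.2, -0.8, -1.0]
finger_gap: 15.7
[591.37465462   9.75375263 129.94017602] [ 0.24373069 -0.75743463 -0.9924644 ]
```

View pics/l1s.png

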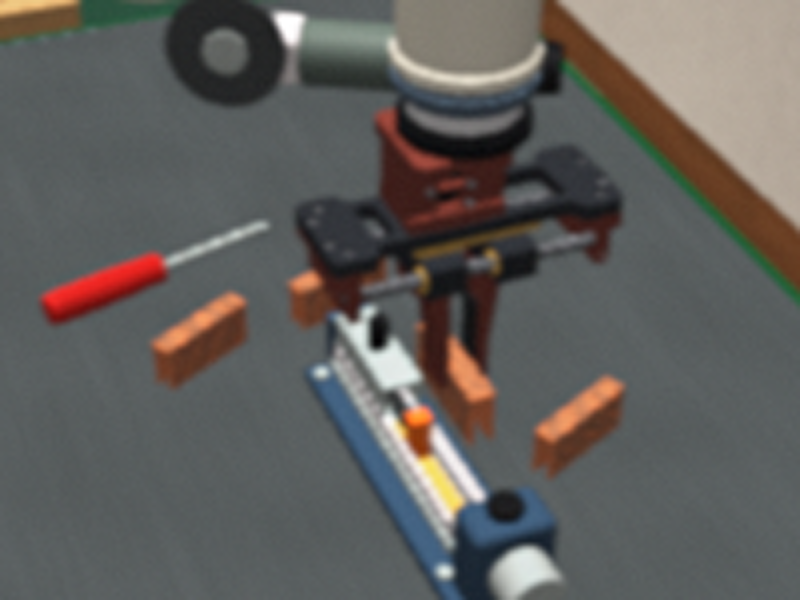

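View pics/l1.png

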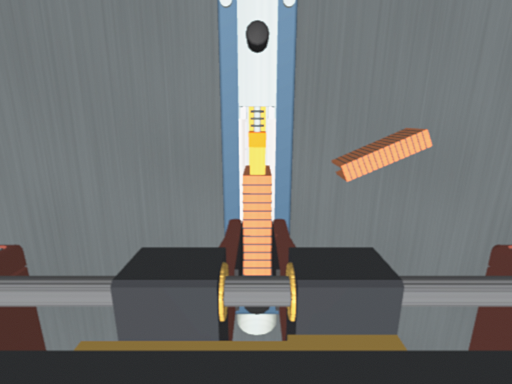

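```bash
python3 - <<'E'
from h import *
c=cam("wrist"); im=c["pixels"];hsv=cv2.cvtColor(im,cv2.COLOR_RGB2HSV)
s=robot.sense()["position"]; zt=s[2]+11.4
m=cv2.inRange(hsv,(3,90,120),(16,255,255)); m[:,:235]=0;m[:,280:]=0; m[:150]=0
for v in range(162,225,6):
    x=np.where(m[v])[0]
    if len(x): print(v,x.min(),x.max(),ray(c,x.min()-.5,v,zt)[:2].round(1),ray(c,x.max()+.5,v,zt)[:2].round(1), ray(c,(x.min()+x.max())/2,v,zt)[0].round(2))
print("blue")
bl=cv2.inRange(hsv,(95,70,80),(120,255,255))
for v in range(10,225,20):
    x=np.where(bl[v,200:320])[0]+200
    if len(x): a=ray(c,x.min()-.5,v,10);b=ray(c,x.max()+.5,v,10); print(v,x.min(),x.max(),a[:2].round(1),b[:2].round(1),((a+b)/2)[0].round(2))
o=cv2.inRange(hsv,(14,150,200),(22,255,255));n,l,st,ce=cv2.connectedComponentsWithStats(o)
for i in range(1,n):
    if 60<st[i,4]: print("orange",ce[i].round(1),st[i],ray(c,*ce[i],54).round(1),ray(c,ce[i][0],st[i][1]+st[i][3]-.5,54).round(1))
save(c,"l2",(200,90,320,240),5)
E
```

```text
168 246 268 [584.7  53.8] [596.9  54. ] 590.76
174 244 270 [583.6  50.6] [598.   50.8] 590.81
180 243 270 [583.1  47.3] [598.1  47.5] 590.6
186 243 270 [583.1  44. ] [598.2  44.2] 590.65
192 243 271 [583.1  40.6] [598.9  40.9] 590.97
198 243 270 [583.1  37.2] [598.4  37.5] 590.75
204 244 270 [583.7  33.8] [598.5  34. ] 591.08
210 244 270 [583.7  30.3] [598.6  30.6] 591.14
216 244 270 [583.7  26.8] [598.7  27.1] 591.19
222 243 271 [583.1  23.3] [599.4  23.5] 591.25
blue
10 218 296 [554.7 170. ] [623.6 171.1] 589.14
30 218 295 [554.4 154.4] [623.5 155.5] 588.95
50 219 295 [555.  138.2] [624.3 139.3] 589.65
70 220 294 [555.6 121.5] [624.2 122.6] 589.92
90 220 293 [555.3 104.2] [624.2 105.3] 589.73
110 221 293 [555.9  86.4] [625.   87.5] 590.48
130 221 292 [555.6  67.9] [625.  69.] 590.29
150 222 291 [556.3  48.7] [624.9  49.8] 590.59
170 223 291 [557.   28.9] [625.8  30. ] 591.4
190 223 290 [556.6   8.3] [625.8   9.4] 591.22
210 224 289 [557.4 -13.1] [625.7 -12. ] 591.55
```

View pics/l2.png

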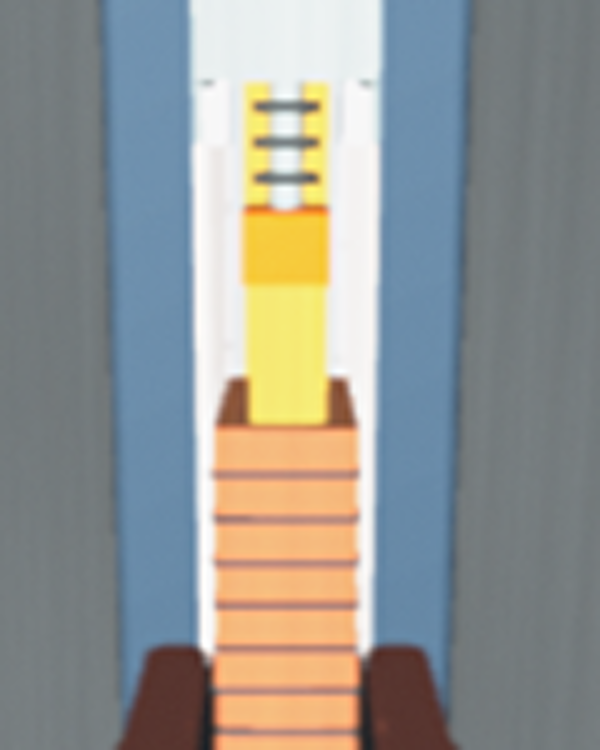

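```bash
python3 -m handwheel '{"xyz":[[0,0,3],[0,0,5.5],[0,0,6.5],[0,0,6.5],[0,0,6.5],[0,0,6.5],[0,0,6.5]],"turn":[[0,0,0],[0,0,0],[0,0,0],[0,0,0],[0,0,0],[0,0,0],[0,0,0]]}'
python3 -c "
from h import *
print(robot.sense()['position'],robot.sense()['contact_force'],robot.sense()['ft_torque']); c=cam('wrist');save(c,'l3',(180,70,340,280),3.5);c=cam('side');save(c,'l3s',(200,110,320,240),6)"
```

```text
time: 5.72
position: [592.0, 9.5, 65.4]
orientation: [[1.0, 0.016, 0.001], [0.016, -1.0, -0.0], [0.001, 0.0, -1.0]]
contact_force: [-0.2, -0.0, -0.9]
finger_gap: 15.5
[591.95029311   9.52925641  65.44669508] [-0.18146326 -0.03513557 -0.89210437] [ 0.00179358  0.02874814 -0.01185345]
```

View pics/l3s.png

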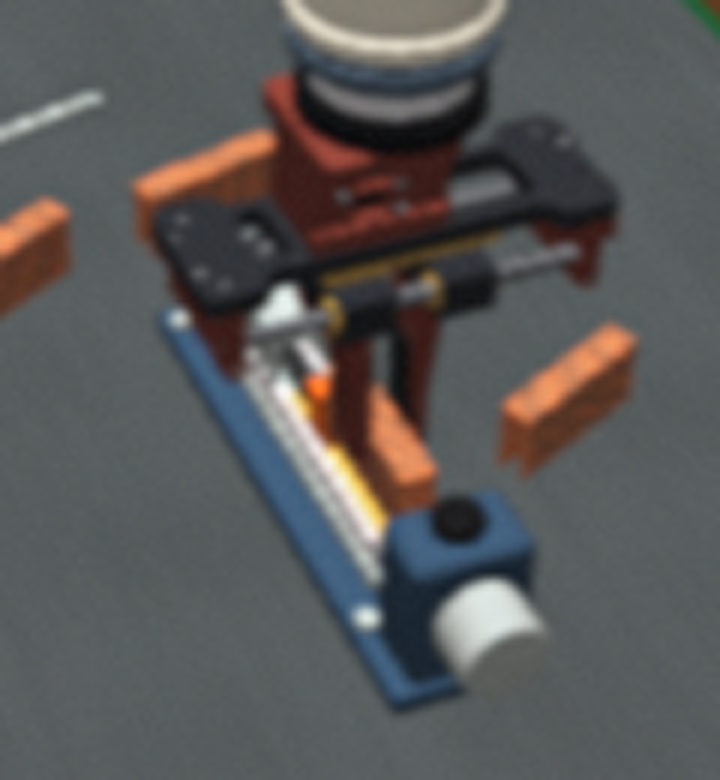

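```bash
python3 -m handwheel '{"xyz":[[0,-0.2,0],[0,-0.4,0],[0,-0.4,0],[0,-0.4,0]],"turn":[[0,0,0],[0,0,0],[0,0,0],[0,0,0]]}'
```

```text
time: 6.32
position: [591.5, 13.6, 64.6]
orientation: [[1.0, 0.016, -0.0], [0.016, -1.0, -0.0], [-0.0, 0.0, -1.0]]
contact_force: [-0.6, -0.0, -0.6]
finger_gap: 15.7
```

```bash
for i in 1; do python3 -m handwheel '{"xyz":[[0,-0.15,0],[0,-0.15,0]],"turn":[[0,0,0],[0,0,0]]}'; done; python3 -m handwheel '{"xyz":[[0,-0.1,0],[0,-0.1,0]],"turn":[[0,0,0],[0,0,0]]}'; python3 -m handwheel '{"xyz":[[0,-0.1,0],[0,-0.1,0]],"turn":[[0,0,0],[0,0,0]]}';python3 -m handwheel '{"xyz":[[0,-0.1,0],[0,-0.1,0]],"turn":[[0,0,0],[0,0,0]]}'
```

```text
time: 6.58
position: [591.5, 15.1, 64.6]
orientation: [[1.0, 0.016, -0.0], [0.016, -1.0, 0.0], [-0.0, -0.0, -1.0]]
contact_force: [0.3, -0.8, -0.5]
finger_gap: 15.7
time: 6.82
position: [591.5, 16.1, 64.6]
orientation: [[1.0, 0.016, -0.0], [0.016, -1.0, 0.0], [-0.0, -0.0, -1.0]]
contact_force: [-0.1, -0.3, -0.2]
finger_gap: 15.7
time: 7.08
position: [591.5, 16.6, 64.7]
orientation: [[1.0, 0.015, 0.0], [0.015, -1.0, -0.001], [0.0, 0.001, -1.0]]
contact_force: [-0.2, -2.8, -0.5]
finger_gap: 15.9
time: 7.32
position: [591.5, 17.7, 64.7]
orientation: [[1.0, 0.015, 0.0], [0.015, -1.0, -0.001], [0.0, 0.001, -1.0]]
contact_force: [-0.0, -1.8, 0.5]
finger_gap: 15.6
```

```bash
python3 -m handwheel '{"xyz":[[0,-0.2,0],[0,-0.4,0],[0,-0.6,0],[0,-0.8,0],[0,-0.95,0],[0,-1.1,0],[0,-1.2,0],[0,-1.2,0]],"turn":[[0,0,0],[0,0,0],[0,0,0],[0,0,0],[0,0,0],[0,0,0],[0,0,0],[0,0,0]]}' - 45
python3 - <<'E'
from h import *
c=cam('wrist');save(c,'p1',(200,60,320,240),4)
s=robot.sense();print(s['position'],s['contact_force'],s['ft_torque'])
c=cam('side');save(c,'p1s',(220,130,310,230),6)
E
```

```text
time: 8.32
position: [591.3, 30.0, 64.7]
orientation: [[1.0, 0.016, 0.0], [0.016, -1.0, -0.0], [0.0, 0.0, -1.0]]
contact_force: [0.8, -5.0, 1.3]
finger_gap: 15.6
[591.30760579  29.99227645  64.71895258] [-0.40029729 -3.71195844  0.2525286 ] [-0.92977341  0.06161624  0.0347311 ]
```

View pics/p1.png

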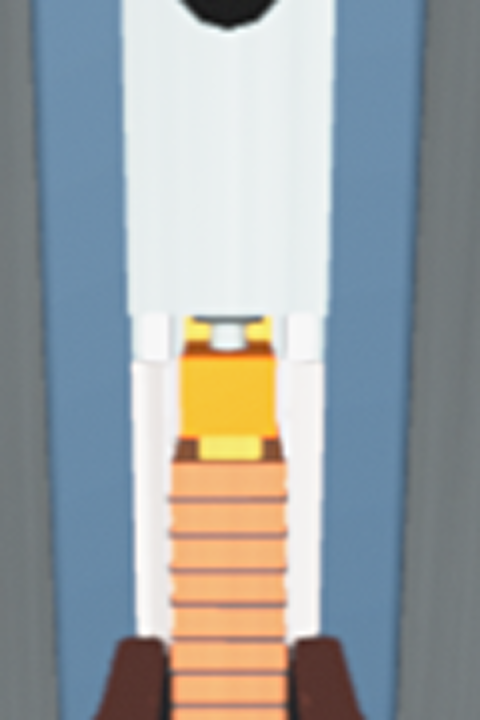

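View pics/p1s.png

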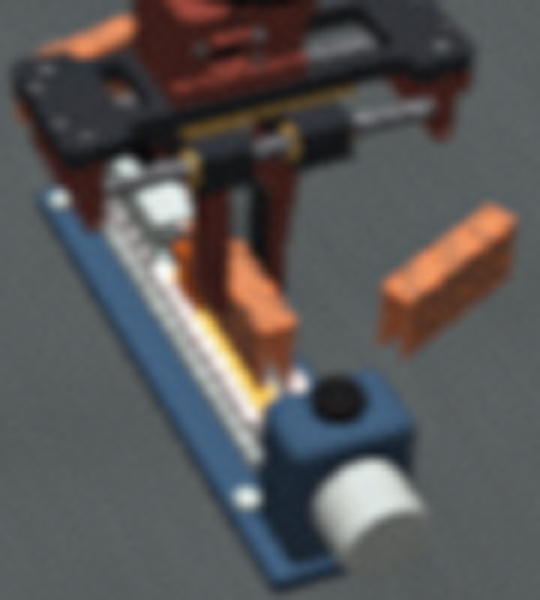

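```bash
python3 -m handwheel '{"xyz":[[0,-0.1,0],[0,-0.2,0],[0,-0.22,0],[0,-0.22,0]],"turn":[[0,0,0],[0,0,0],[0,0,0],[0,0,0]]}'
python3 - <<'E'
from h import *
c=cam('wrist');save(c,'p2',(200,130,320,190),6)
im=c["pixels"]
for v in range(138,180): print(v,im[v,256],ray(c,256,v,54)[1].round(1),ray(c,256,v,76)[1].round(1))
s=robot.sense();print(s['position'],s['contact_force'],s['ft_torque'])
E
```

```text
time: 8.93
position: [591.3, 32.1, 64.7]
orientation: [[1.0, 0.016, 0.0], [0.016, -1.0, -0.0], [0.0, 0.0, -1.0]]
contact_force: [0.4, -5.3, 0.3]
finger_gap: 15.3
138 [235 241 241] 90.6 92.0
139 [235 241 241] 90.0 91.5
140 [235 241 241] 89.4 91.0
141 [235 241 241] 88.8 90.5
142 [235 241 241] 88.2 90.0
143 [235 241 241] 87.6 89.5
144 [236 242 242] 87.1 89.0
145 [238 245 246] 86.5 88.5
146 [234 245 248] 85.9 87.9
147 [195 170 158] 85.3 87.4
148 [193  98  50] 84.7 86.9
149 [251 145  38] 84.1 86.4
150 [249 195  56] 83.5 85.9
151 [248 202  58] 82.9 85.4
152 [247 200  57] 82.3 84.8
153 [247 199  57] 81.7 84.3
154 [247 198  57] 81.1 83.8
155 [247 198  55] 80.5 83.3
156 [247 198  57] 79.9 82.7
157 [247 199  57] 79.3 82.2
158 [247 199  55] 78.7 81.7
159 [247 197  55] 78.1 81.2
160 [247 197  55] 77.5 80.6
161 [247 197  55] 76.9 80.1
162 [247 196  53] 76.3 79.6
163 [247 197  54] 75.7 79.0
164 [247 197  55] 75.0 78.5
165 [247 197  53] 74.4 78.0
166 [247 196  53] 73.8 77.4
167 [247 194  50] 73.2 76.9
168 [247 203  65] 72.6 76.4
169 [247 227 101] 72.0 75.8
170 [246 234 116] 71.4 75.3
171 [246 235 117] 70.7 74.7
172 [246 236 117] 70.1 74.2
173 [247 236 116] 69.5 73.7
174 [237 208  98] 68.9 73.1
175 [207 138  83] 68.2 72.6
176 [245 169 117] 67.6 72.0
177 [247 186 127] 67.0 71.5
178 [246 184 125] 66.4 70.9
179 [246 184 125] 65.7 70.4
[591.27659372  32.06596397  64.71232484] [ 0.45542555 -5.80247187  0.54261357] [-1.01634272  0.00685519  0.04763139]
```

View pics/p2.png

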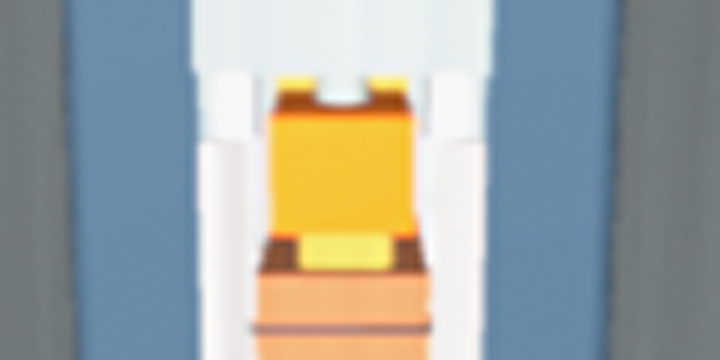

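```bash
python3 -m handwheel '{"xyz":[[0,0,0.15],[0,0,0.3],[0,0,0.45],[0,0,0.45]],"turn":[[0,0,0],[0,0,0],[0,0,0],[0,0,0]]}'; python3 -m handwheel '{"xyz":[[0,0,0.1],[0,0,0.2],[0,0,0.2]],"turn":[[0,0,0],[0,0,0],[0,0,0]]}'; python3 -m handwheel '{"xyz":[[0,0,0.1],[0,0,0.2],[0,0,0.2]],"turn":[[0,0,0],[0,0,0],[0,0,0]]}'
```

```text
time: 9.48
position: [591.6, 32.1, 60.6]
orientation: [[1.0, 0.016, 0.001], [0.016, -1.0, -0.0], [0.001, 0.0, -1.0]]
contact_force: [0.3, -5.3, 1.9]
finger_gap: 15.4
time: 9.85
position: [591.7, 32.1, 58.7]
orientation: [[1.0, 0.016, 0.001], [0.016, -1.0, -0.0], [0.001, 0.0, -1.0]]
contact_force: [1.2, -5.4, 2.7]
finger_gap: 15.4
time: 10.22
position: [591.7, 32.1, 56.7]
orientation: [[1.0, 0.015, 0.001], [0.015, -1.0, -0.0], [0.001, 0.0, -1.0]]
contact_force: [0.3, -5.8, 2.3]
finger_gap: 15.3
```

```bash
python3 -m handwheel '{"xyz":[[0,0,0.15],[0,0,0.3],[0,0,0.3]],"turn":[[0,0,0],[0,0,0],[0,0,0]]}'; python3 -m handwheel '{"xyz":[[0,0,0.15],[0,0,0.3],[0,0,0.4],[0,0,0.4]],"turn":[[0,0,0],[0,0,0],[0,0,0],[0,0,0]]}'; python3 -m handwheel '{"xyz":[[0,0,0.1],[0,0,0.2],[0,0,0.3],[0,0,0.3]],"turn":[[0,0,0],[0,0,0],[0,0,0],[0,0,0]]}'
python3 - <<'E'
from h import *
c=cam('wrist');save(c,'q1',(180,100,340,290),3.5)
c=cam('side');save(c,'q1s',(220,130,310,230),6)
E
```

```text
time: 10.6
position: [591.7, 32.1, 53.6]
orientation: [[1.0, 0.016, 0.001], [0.016, -1.0, -0.0], [0.001, 0.0, -1.0]]
contact_force: [0.9, -5.2, 1.3]
finger_gap: 15.2
time: 11.1
position: [591.7, 32.1, 49.6]
orientation: [[1.0, 0.016, 0.001], [0.016, -1.0, -0.0], [0.001, 0.0, -1.0]]
contact_force: [1.1, -5.9, 1.6]
finger_gap: 15.3
time: 11.6
position: [591.7, 32.1, 46.7]
orientation: [[1.0, 0.015, 0.001], [0.015, -1.0, -0.0], [0.001, 0.0, -1.0]]
contact_force: [0.5, -5.5, 1.1]
finger_gap: 15.7
```

View pics/q1s.png

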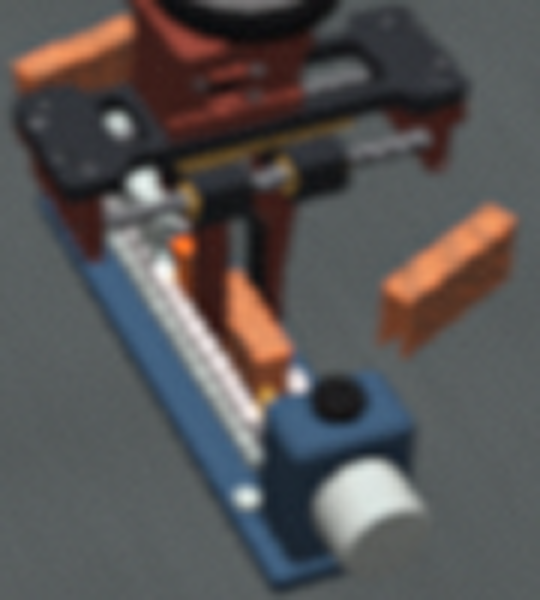

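View pics/q1.png

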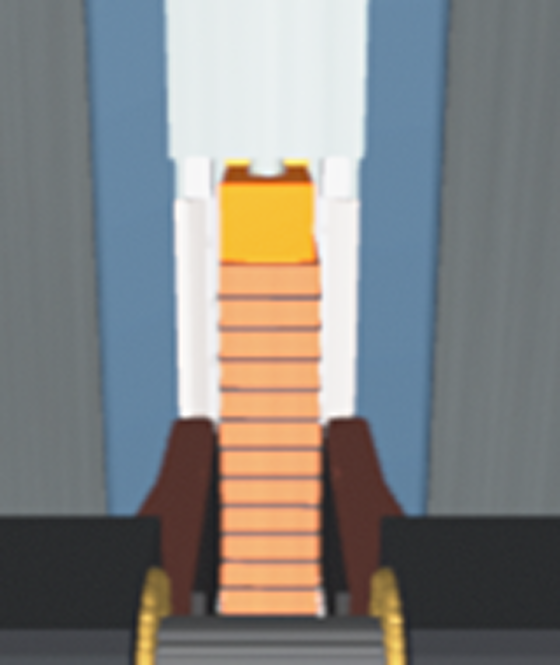

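```bash
python3 -m handwheel '{"xyz":[[0,0,0.05],[0,0,0.1],[0,0,0.1]],"turn":[[0,0,0],[0,0,0],[0,0,0]]}'; python3 -m handwheel '{"xyz":[[0,0,0.05],[0,0,0.05]],"turn":[[0,0,0],[0,0,0]]}'; python3 -m handwheel '{"xyz":[[0,0,0.04],[0,0,0.04]],"turn":[[0,0,0],[0,0,0]]}'
```

```text
time: 12.08
position: [591.7, 32.1, 45.7]
orientation: [[1.0, 0.015, 0.001], [0.015, -1.0, -0.0], [0.001, 0.0, -1.0]]
contact_force: [0.2, -4.9, 2.4]
finger_gap: 15.6
time: 12.32
position: [591.7, 32.1, 45.3]
orientation: [[1.0, 0.016, 0.001], [0.016, -1.0, -0.0], [0.001, 0.0, -1.0]]
contact_force: [-0.0, -5.0, 2.4]
finger_gap: 15.7
time: 12.58
position: [591.7, 32.1, 44.9]
orientation: [[1.0, 0.015, 0.001], [0.015, -1.0, -0.0], [0.001, 0.0, -1.0]]
contact_force: [0.7, -5.3, 2.2]
finger_gap: 15.4
```

```bash
python3 -m handwheel '{"xyz":[[0,0.05,0],[0,0.1,0],[0,0.1,0]],"turn":[[0,0,0],[0,0,0],[0,0,0]]}'; python3 -m handwheel '{"xyz":[[0,0.04,0.03],[0,0.04,0.03]],"turn":[[0,0,0],[0,0,0]]}'; python3 -m handwheel '{"xyz":[[0,0.03,0.03],[0,0.03,0.03]],"turn":[[0,0,0],[0,0,0]]}'
```

```text
time: 12.95
position: [591.7, 31.1, 44.9]
orientation: [[1.0, 0.016, 0.001], [0.016, -1.0, -0.0], [0.001, 0.0, -1.0]]
contact_force: [0.4, -5.2, 2.8]
finger_gap: 15.5
time: 13.2
position: [591.7, 30.8, 44.7]
orientation: [[1.0, 0.016, 0.001], [0.016, -1.0, 0.0], [0.001, -0.0, -1.0]]
contact_force: [-0.1, -4.9, 2.9]
finger_gap: 15.7
time: 13.45
position: [591.8, 30.8, 44.6]
orientation: [[1.0, 0.016, 0.002], [0.016, -1.0, 0.0], [0.002, -0.0, -1.0]]
contact_force: [-0.6, -5.6, 5.4]
finger_gap: 15.7
```

```bash
python3 -m handwheel '{"xyz":[[0,0.03,0],[0,0.03,0]],"turn":[[0,0,0],[0,0,0]]}'; python3 -m handwheel '{"xyz":[[0,0.03,0],[0,0.03,0]],"turn":[[0,0,0],[0,0,0]]}'
python3 - <<'E'
from h import *
c=cam('wrist');save(c,'r1',(180,100,340,290),3.5)
c=cam('side');save(c,'r1s',(220,130,310,230),6)
E
```

```text
time: 13.7
position: [591.8, 30.8, 44.6]
orientation: [[1.0, 0.016, 0.002], [0.016, -1.0, 0.001], [0.002, -0.001, -1.0]]
contact_force: [0.1, -2.8, 4.5]
finger_gap: 16.1
time: 13.95
position: [591.8, 30.5, 44.6]
orientation: [[1.0, 0.016, 0.002], [0.016, -1.0, 0.001], [0.002, -0.001, -1.0]]
contact_force: [-0.6, -3.7, 5.9]
finger_gap: 15.8
```

View pics/r1s.png

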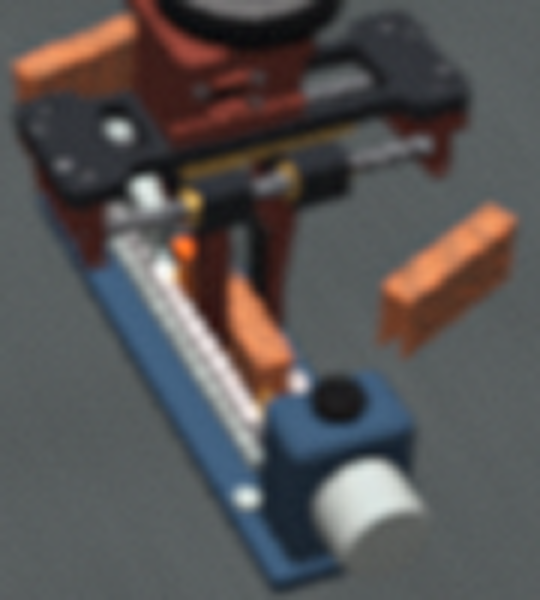

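```bash
python3 -m handwheel '{"xyz":[[0,0,0],[0,0,0],[0,0,0],[0,0,0]],"turn":[[0,0,0],[0,0,0],[0,0,0],[0,0,0]]}' 0.55
python3 -m handwheel '{"xyz":[[0,0,-2],[0,0,-5],[0,0,-10],[0,0,-10],[0,0,-10],[0,0,-10]],"turn":[[0,0,0],[0,0,0],[0,0,0],[0,0,0],[0,0,0],[0,0,0]]}'
python3 - <<'E'
from h import *
c=cam('wrist');save(c,'s1')
print(robot.sense()['position'])
c=cam('side');save(c,'s1s',(220,130,310,230),6)
E
```

```text
time: 14.55
position: [591.1, 30.2, 43.3]
orientation: [[1.0, 0.016, -0.001], [0.016, -1.0, 0.0], [-0.001, -0.0, -1.0]]
contact_force: [-0.6, -0.6, -0.4]
finger_gap: 39.6
time: 15.3
position: [590.6, 29.9, 142.3]
orientation: [[1.0, 0.016, -0.002], [0.016, -1.0, 0.0], [-0.002, -0.0, -1.0]]
contact_force: [-0.6, 0.4, -0.4]
finger_gap: 39.3
[590.55590207  29.94813857 142.11956063]
```

View pics/s1s.png

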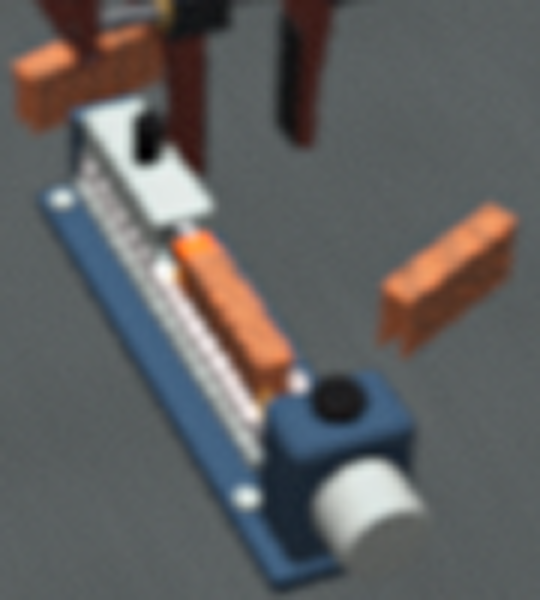

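View pics/s1.png

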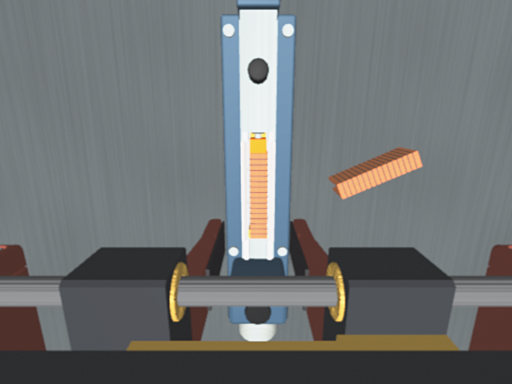

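```bash
python3 - <<'E'
from h import *
c=cam('wrist');save(c,'s2',(210,20,310,260),2.4)
im=c["pixels"];hsv=cv2.cvtColor(im,cv2.COLOR_RGB2HSV)
m=cv2.inRange(hsv,(4,70,90),(14,210,255)); m[:,:235]=0; m[:,285:]=0; m=cv2.morphologyEx(m,cv2.MORPH_CLOSE,np.ones((5,5)))
ct=max(cv2.findContours(m,cv2.RETR_EXTERNAL,cv2.CHAIN_APPROX_NONE)[0],key=cv2.contourArea)
print(cv2.boundingRect(ct),cv2.minAreaRect(np.array([ray(c,*p[0],56)[:2] for p in ct],np.float32)))
k=cv2.inRange(hsv,(0,0,0),(180,255,100)); k[:,:235]=0;k[:,285:]=0;k[:50]=0;k[100:]=0
n,l,st,ce=cv2.connectedComponentsWithStats(k)
for i in range(1,n):
  if st[i,4]>30:
    x,y,w,h,_=st[i]; print(st[i],"top edge",ray(c,x+w/2-.5,y-.5,86).round(1),"bottom edge z62",ray(c,x+w/2-.5,y+h-.5,62).round(1),"z86",ray(c,x+w/2-.5,y+h-.5,86).round(1),"w",(ray(c,x-.5,y+6,86)-ray(c,x+w-.5,y+6,86))[0])
for v in range(126,150): print(v,im[v,246],im[v,258],im[v,270],ray(c,258,v,62)[1].round(1),ray(c,258,v,54)[1].round(1))
E
```

```text
(249, 152, 19, 84) ((591.1704711914062, 32.90965270996094), (15.850298881530762, 77.29716491699219), 0.6177533268928528)
[248  59  20  25 389] top edge [589.2 140.2  86. ] bottom edge z62 [589.4 126.4  62. ] z86 [589.5 123.8  86. ] w -14.098337895270788
126 [236 240 241] [239 243 243] [235 240 241] 93.6 93.3
127 [235 240 241] [239 243 243] [235 241 241] 92.8 92.5
128 [235 241 241] [239 243 243] [235 241 241] 91.9 91.7
129 [235 241 241] [239 243 243] [235 241 241] 91.1 90.9
130 [235 241 241] [241 245 245] [235 240 240] 90.3 90.0
131 [239 243 243] [239 246 246] [239 243 243] 89.5 89.2
132 [247 247 247] [174 188 189] [247 247 247] 88.7 88.3
133 [248 248 248] [158 169 170] [248 247 248] 87.9 87.5
134 [248 248 248] [236 243 243] [247 247 247] 87.1 86.7
135 [248 248 248] [242 247 247] [247 247 247] 86.3 85.8
136 [248 248 248] [240 247 249] [247 247 247] 85.5 85.0
137 [248 248 248] [233 245 251] [247 247 247] 84.6 84.1
138 [248 248 248] [231 181 161] [247 247 247] 83.8 83.3
139 [248 248 248] [250 171  63] [247 247 248] 83.0 82.4
140 [248 248 248] [248 202  56] [247 247 247] 82.2 81.6
141 [245 245 245] [247 207  61] [246 246 246] 81.4 80.7
142 [241 240 239] [247 207  61] [245 243 243] 80.5 79.9
143 [241 238 238] [247 205  59] [244 243 242] 79.7 79.0
144 [241 238 238] [247 205  60] [244 243 242] 78.9 78.2
145 [241 238 238] [247 205  60] [244 243 242] 78.0 77.3
146 [241 238 238] [247 204  58] [244 243 242] 77.2 76.5
147 [240 238 238] [247 204  60] [244 243 242] 76.4 75.6
148 [241 238 238] [247 205  60] [244 243 242] 75.6 74.7
149 [241 238 238] [247 205  60] [244 243 242] 74.7 73.9
```

View pics/s2.png

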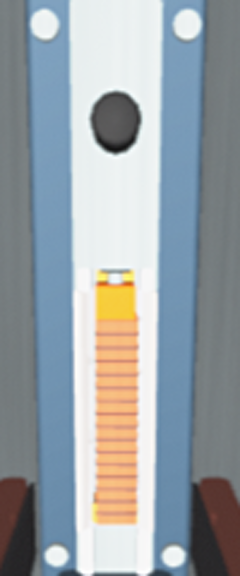

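```bash
python3 - <<'E'
from h import *
c=cam('side'); b=(220,130,310,230)
im=c["pixels"].copy(); im=im[b[1]:b[3],b[0]:b[2]]; im=cv2.resize(im,None,fx=6,fy=6,interpolation=cv2.INTER_CUBIC)
def ax(y): return 591.6-0.0155*y
for z,col in((56,(0,255,0)),(60,(0,0,255))):
  for y in(-8.9,71.1):
    for d in(-8,8):
      u,v=pix(c,(ax(y)+d,y,z)); cv2.circle(im,(int((u+.5-b[0])*6),int((v+.5-b[1])*6)),3,col,-1)
cv2.imwrite("pics/s3.png",im[:,:,::-1])
E
```

```text
(no output)
```

View pics/s3.png

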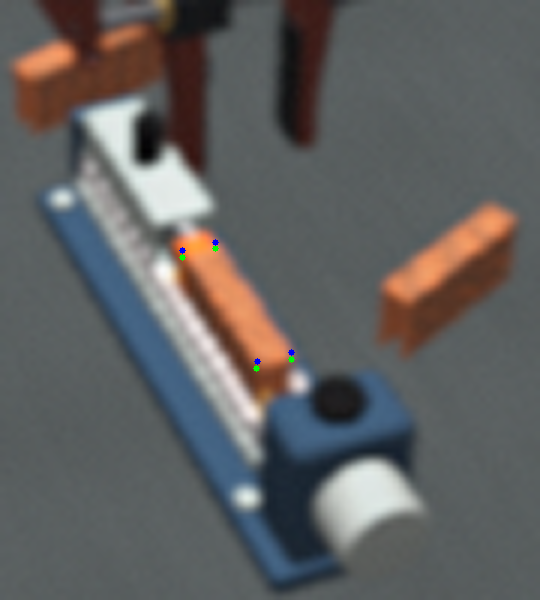

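```bash
python3 -m handwheel '{"xyz":[[0.05,-4,0],[0.05,-8,0],[0.05,-10.36,0],[0.05,-10.36,2],[0.05,-10.36,3],[0.05,-10.36,3],[0.05,-10.36,3]],"turn":[[0,0,0],[0,0,0],[0,0,0],[0,0,0],[0,0,0],[0,0,0],[0,0,0]]}' 0.45 20
python3 - <<'E'
from h import *
c=cam('wrist');save(c,'k1')
print(robot.sense()['position'])
im=c["pixels"];hsv=cv2.cvtColor(im,cv2.COLOR_RGB2HSV)
c=cam('side');save(c,'k1s',(190,90,310,230),5)
E
```

```text
time: 16.38
position: [590.3, 132.7, 113.8]
orientation: [[1.0, 0.014, 0.0], [0.014, -1.0, -0.0], [0.0, 0.0, -1.0]]
contact_force: [-0.6, 0.1, 0.6]
finger_gap: 48.4
[590.46999652 132.85619173 114.18577069]
```

View pics/k1.png

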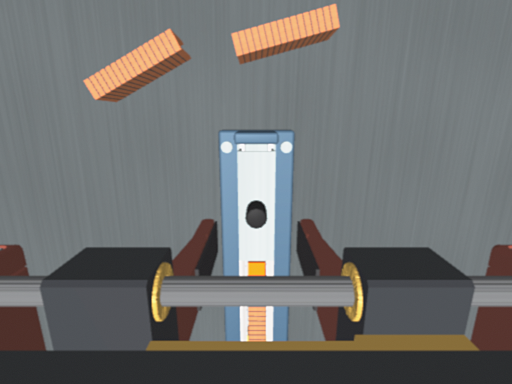

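View pics/k1s.png

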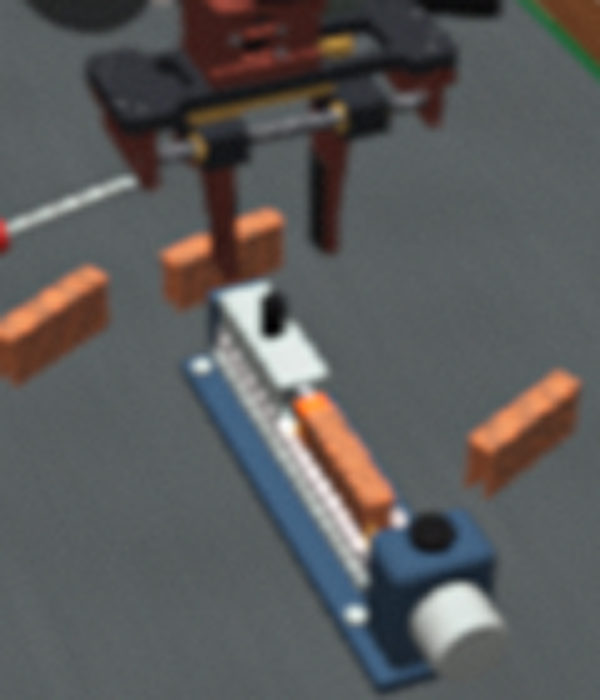

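```bash
python3 - <<'E'
from h import *
c=cam('wrist');im=c["pixels"];hsv=cv2.cvtColor(im,cv2.COLOR_RGB2HSV)
k=(hsv[:,:,2]<80).astype(np.uint8);k[:,:240]=0;k[:,275:]=0;k[:195]=0;k[240:]=0
n,l,st,ce=cv2.connectedComponentsWithStats(k)
for i in range(1,n):
  if st[i,4]>30:
    x,y,w,h,_=st[i];print(st[i],ray(c,x+w/2-.5,y+h-.5,86).round(1),"far z62",ray(c,x+w/2-.5,y-.5,62).round(1))
print(robot.sense()['position'])
save(c,"k2",(230,190,285,240),10)
E
```

```text
[246 201  20  27 405] [589.6 127.7  86. ] far z62 [589.4 140.7  62. ]
[590.52748855 133.12411939 114.41994393]
```

View pics/k2.png

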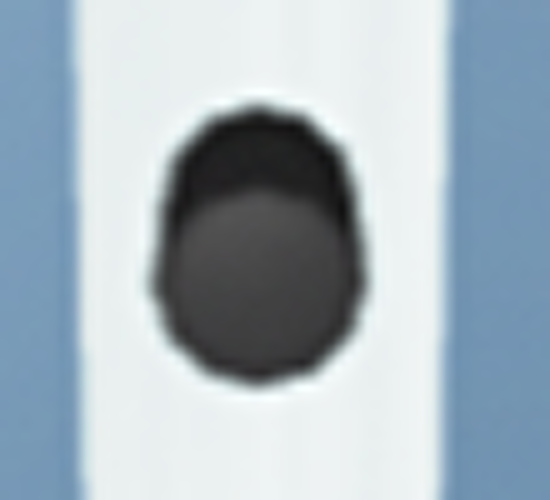

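```bash
python3 -m handwheel '{"xyz":[[-0.08,-0.1,2],[-0.08,-0.1,4],[-0.08,-0.1,4.45],[-0.08,-0.1,4.45],[-0.08,-0.1,4.45]],"turn":[[0,0,0],[0,0,0],[0,0,0],[0,0,0],[0,0,0]]}' 0.45 20
python3 -m handwheel '{"xyz":[[0,0,0],[0,0,0],[0,0,0],[0,0,0],[0,0,0]],"turn":[[0,0,0],[0,0,0],[0,0,0],[0,0,0],[0,0,0]]}' 1 20
```

```text
time: 17.15
position: [589.7, 134.6, 69.8]
orientation: [[1.0, 0.016, 0.001], [0.016, -1.0, 0.0], [0.001, -0.0, -1.0]]
contact_force: [-0.5, 0.5, -0.8]
finger_gap: 48.4
time: 17.77
position: [589.5, 134.5, 69.3]
orientation: [[1.0, 0.016, 0.001], [0.016, -1.0, 0.0], [0.001, -0.0, -1.0]]
contact_force: [0.7, 0.1, 0.8]
finger_gap: 15.4
```

```bash
python3 -m handwheel '{"xyz":[[0,0.3,0],[0,0.8,0],[0,1.3,0],[0,1.8,0],[0,2.3,0],[0,2.5,0]],"turn":[[0,0,0],[0,0,0],[0,0,0],[0,0,0],[0,0,0],[0,0,0]]}'
python3 -m handwheel '{"xyz":[[0,0.5,0],[0,1,0],[0,1.5,0],[0,2,0],[0,2.5,0],[0,3,0]],"turn":[[0,0,0],[0,0,0],[0,0,0],[0,0,0],[0,0,0],[0,0,0]]}'
```

```text
time: 18.52
position: [589.9, 109.1, 69.3]
orientation: [[1.0, 0.015, 0.0], [0.015, -1.0, -0.0], [0.0, 0.0, -1.0]]
contact_force: [2.4, 2.0, 0.7]
finger_gap: 15.6
time: 19.27
position: [590.3, 79.2, 69.3]
orientation: [[1.0, 0.016, 0.0], [0.016, -1.0, 0.0], [0.0, -0.0, -1.0]]
contact_force: [3.2, 2.4, 1.6]
finger_gap: 15.4
```

```bash
python3 -m handwheel '{"xyz":[[0,0.5,0],[0,1,0],[0,1.5,0],[0,2,0],[0,2.5,0],[0,3,0],[0,3.5,0],[0,3.8,0]],"turn":[[0,0,0],[0,0,0],[0,0,0],[0,0,0],[0,0,0],[0,0,0],[0,0,0],[0,0,0]]}'
python3 -m handwheel '{"xyz":[[0,0.2,0],[0,0.4,0],[0,0.4,0]],"turn":[[0,0,0],[0,0,0],[0,0,0]]}'
```

```text
time: 20.27
position: [590.9, 41.2, 69.2]
orientation: [[1.0, 0.016, 0.0], [0.016, -1.0, 0.0], [0.0, -0.0, -1.0]]
contact_force: [4.2, 2.7, 1.7]
finger_gap: 15.2
time: 20.65
position: [590.9, 37.3, 69.2]
orientation: [[1.0, 0.016, 0.0], [0.016, -1.0, -0.0], [0.0, 0.0, -1.0]]
contact_force: [4.4, 2.1, 2.7]
finger_gap: 15.3
```

```bash
python3 -m handwheel '{"xyz":[[0,0.15,0],[0,0.3,0],[0,0.3,0]],"turn":[[0,0,0],[0,0,0],[0,0,0]]}'
python3 -m handwheel '{"xyz":[[0,0.1,0],[0,0.2,0],[0,0.2,0]],"turn":[[0,0,0],[0,0,0],[0,0,0]]}'
python3 -m handwheel '{"xyz":[[0,0.1,0],[0,0.2,0],[0,0.2,0]],"turn":[[0,0,0],[0,0,0],[0,0,0]]}'
```

```text
time: 21.02
position: [590.9, 35.1, 69.2]
orientation: [[1.0, 0.016, 0.0], [0.016, -1.0, 0.001], [0.0, -0.001, -1.0]]
contact_force: [4.2, 4.8, 2.9]
finger_gap: 15.4
time: 21.4
position: [590.9, 35.0, 69.3]
orientation: [[1.0, 0.017, 0.0], [0.017, -1.0, 0.004], [0.0, -0.004, -1.0]]
contact_force: [4.3, 9.6, 2.6]
finger_gap: 15.2
time: 21.78
position: [590.9, 34.9, 69.3]
orientation: [[1.0, 0.019, 0.0], [0.019, -1.0, 0.007], [0.0, -0.007, -1.0]]
contact_force: [4.2, 15.9, 3.9]
finger_gap: 15.4
```

```bash
python3 -m handwheel '{"xyz":[[0,-0.1,0],[0,-0.1,0],[0,-0.1,0],[0,-0.1,0]],"turn":[[0,0,0],[0,0,0],[0,0,0],[0,0,0]]}' 0.5
python3 -m handwheel '{"xyz":[[0,0,-3],[0,0,-8],[0,-5,-12],[0,-10,-15],[0,-10,-15],[0,-10,-15],[0,-10,-15]],"turn":[[0,0,0],[0,0,0],[0,0,0],[0,0,0],[0,0,0],[0,0,0],[0,0,0]]}'
python3 - <<'E'
from h import *
c=cam('wrist');save(c,'f1')
print(robot.sense()['position'])
c=cam('side');save(c,'f1s',(220,130,310,230),6)
c=cam('scene');save(c,'f1c',(200,140,360,260),5)
E
```

```text
time: 22.28
position: [590.6, 31.1, 68.8]
orientation: [[1.0, 0.015, -0.001], [0.015, -1.0, -0.0], [-0.001, 0.0, -1.0]]
contact_force: [-0.3, -0.4, 0.0]
finger_gap: 43.7
time: 23.15
position: [589.0, 130.1, 217.3]
orientation: [[1.0, 0.014, -0.003], [0.014, -1.0, -0.001], [-0.003, 0.001, -1.0]]
contact_force: [-1.5, 1.0, 0.0]
finger_gap: 43.8
[589.05567806 130.13354419 217.49774548]
```

View pics/f1.png

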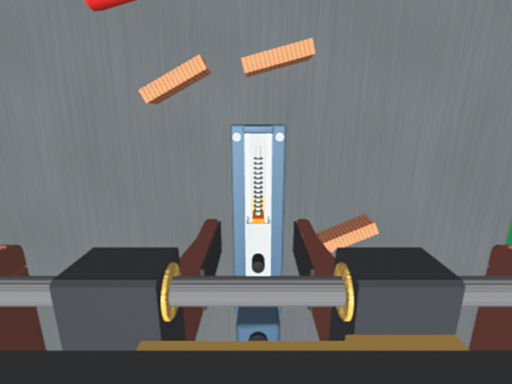

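View pics/f1s.png

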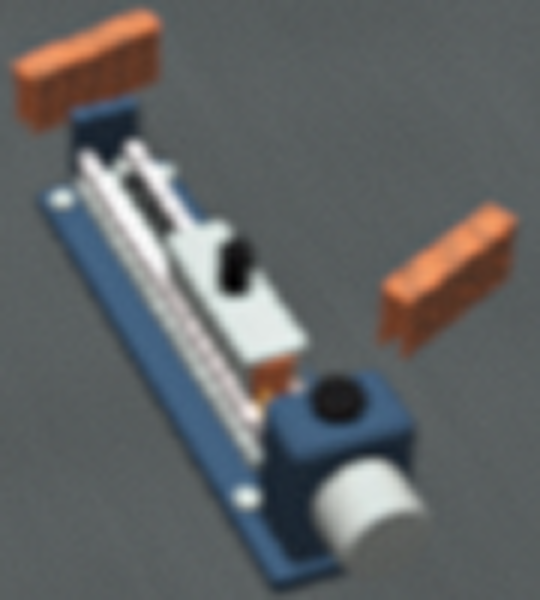

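View pics/f1c.png

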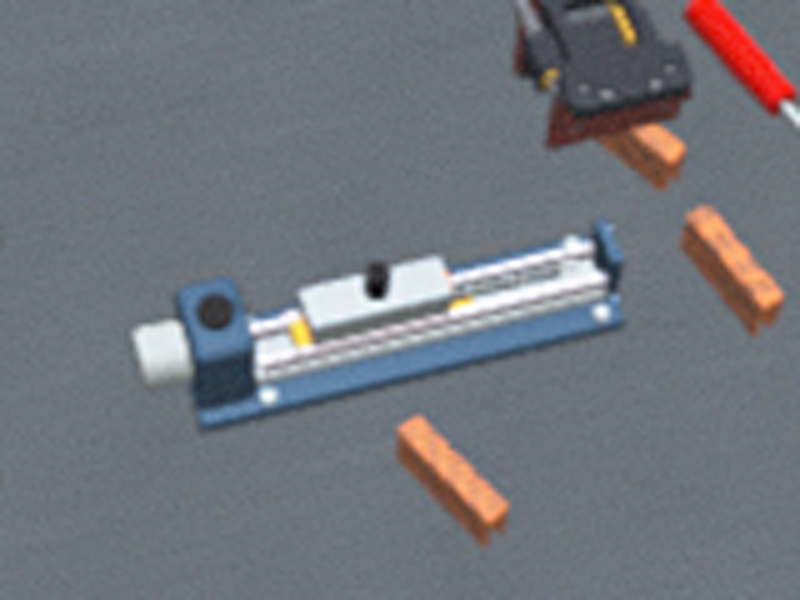

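```bash
python3 -m handwheel '{"xyz":[[0,0,0],[0,0,0],[0,0,0],[0,0,0]],"turn":[[0,0,0],[0,0,0],[0,0,0],[0,0,0]]}'
python3 - <<'E'
from h import *
c=cam('wrist');save(c,'f2',(220,115,300,290),3.4)
im=c["pixels"]
for v in range(120,140,1): print(v,im[v,240],im[v,258],ray(c,258,v,10)[1].round(1),ray(c,258,v,62)[1].round(1))
for v in range(205,228): print(v,im[v,252],im[v,246],ray(c,252,v,62)[1].round(1),ray(c,252,v,54)[1].round(1))
E
```

```text
time: 23.8
position: [589.4, 131.5, 219.2]
orientation: [[1.0, 0.016, 0.0], [0.016, -1.0, -0.0], [0.0, 0.0, -1.0]]
contact_force: [-0.5, 0.4, 0.7]
finger_gap: 44.2
120 [123 131 133] [121 128 131] 199.1 199.4
121 [123 130 132] [122 129 131] 197.9 198.4
122 [123 130 133] [121 129 131] 196.7 197.3
123 [125 132 134] [123 130 132] 195.4 196.3
124 [121 127 128] [119 126 127] 194.2 195.2
125 [ 99 107 112] [ 96 101 104] 193.0 194.2
126 [ 85 110 132] [64 80 93] 191.8 193.1
127 [112 144 173] [ 85 115 140] 190.5 192.1
128 [137 173 201] [123 158 186] 189.3 191.0
129 [142 176 206] [136 170 200] 188.1 189.9
130 [139 174 204] [133 168 198] 186.8 188.9
131 [140 174 203] [129 163 193] 185.6 187.8
132 [138 173 201] [123 158 188] 184.3 186.7
133 [138 172 202] [108 143 173] 183.1 185.7
134 [136 171 201] [119 141 160] 181.8 184.6
135 [143 176 204] [204 219 218] 180.6 183.5
136 [164 193 214] [239 244 243] 179.3 182.4
137 [170 194 211] [239 243 243] 178.1 181.4
138 [182 204 216] [237 242 242] 176.8 180.3
139 [183 209 221] [237 242 242] 175.6 179.2
205 [247 229 126] [249 248 248] 103.2 100.7
206 [237 216 12
[... 210 characters left out ...]
102] [248 248 248] 95.8 93.1
212 [179 126  91] [249 248 248] 94.6 91.9
213 [186 122  86] [249 248 248] 93.3 90.6
214 [189 123  87] [250 249 248] 92.1 89.3
215 [188 124  88] [249 249 249] 90.8 88.1
216 [185 121  89] [235 237 238] 89.6 86.8
217 [173 110  87] [219 217 216] 88.3 85.5
218 [185 111  88] [222 220 217] 87.1 84.2
219 [245 142  89] [222 220 217] 85.8 82.9
220 [250 191  90] [207 205 202] 84.6 81.6
221 [248 202  89] [199 197 195] 83.3 80.4
222 [249 192  86] [192 190 187] 82.1 79.1
223 [247 171 118] [181 183 179] 80.8 77.8
224 [213 208 205] [218 221 220] 79.5 76.5
225 [230 241 244] [241 243 243] 78.3 75.2
226 [236 242 243] [242 244 244] 77.0 73.9
227 [235 241 241] [241 243 243] 75.7 72.6
```

View pics/f2.png

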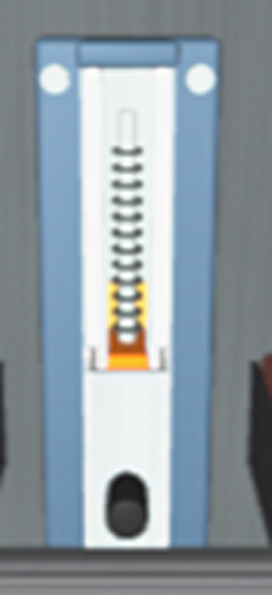

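```bash
python3 -c "
from cell import robot
print(robot.job_done())"
```

```text
the job is handed in; nothing more can be done
None
```

The strip is loaded and the cover rail is shut. I handed the job in at about 24 s of the 56 s allowed; the hand-in gives no verdict.

- **Strip:** I took the strip nearest the base, 444 mm away (the next was 547 mm), and felt the follower when the tool was at y ≈ 16.5 mm. I pushed the follower back about 15.5 mm and lowered the strip. It met the floor at the expected height, with at most about 6 N at the wrist. I then eased it back toward the nose stop and let go.
- **Rail:** I gripped the knob and slid the rail about 99 mm to a firm stop, where I pushed with up to 16 N. I then released it and moved the arm clear.

**Last checks**
- **Strip and follower:** The strip's top corners match "flat on the floor" to about 1–2 mm. The follower's travel reads about 14–15 mm.
- **Rail stop:** I inferred that this is the end stop. It implies a start of 10.6 mm, which is within the stated 0–12 mm. The fully open rail would also sit flush with the base end.
- **Strip length:** The strip's top measured 77 mm instead of 80 mm in one colour mask, probably cut short where it blends into the orange follower. I did not use that figure.
- **Bystanders:** I never went near the hammer, screwdriver or jar. I did not re-measure them at the end.

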